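# Clamp the abrasive block and lock the cam knob

## Robot

A 7-joint arm with a two-finger parallel gripper is mounted at the origin on a cart in front of the work surface, level with it; the furniture and walls round the work are solid. World frame = base frame: x ahead of the robot, y to its left, z up, the work surface at z = 0. Lengths are in m, angles in rad, forces in N, time in s.
With the tool pointing down it reaches from about 0.4 to 0.75 m from the base axis. Payload 19.5 kg.
Tool frame: the origin (TCP) lies at the very end of the fingers, on their centre line; the grasp point (between the pads) lies 19 mm behind it (robot.pinch_z is the distance from the TCP to the grasp point, in m); z points along the fingers, y is the line along which they close (so a half turn about z gives the same grasp; the last joint's range is limited). The gripper opens to 85 mm and grips with 20 to 120 N. Pads are 22 mm wide; open, the fingers measure 114 mm over their backs; the gripper's body (76 mm by 85 mm) begins 54 mm behind the grasp point. The pads swing forward as they close: fully open they stand 13 mm farther back than shut.
Start: joints at [-1.297, 0.707, -0.028, 1.485, 0.022, 0.951, -0.075], TCP at [0.179, 0.547, 0.231] pointing down, gripper open.
Joint ranges: [-2.71, 2.71], [-0.32, 2.16], [-1.57, 1.52], [0, 2.45], [-1.46, 4.6], [0, 2.02], [-2.83, 2.83]. Speed limits (rad/s): [1.89, 1.89, 2.57, 2.57, 3.01, 3.01, 3.01].

## Interface

Orientations are given as a rotation vector (axis times angle).
In Python, from station import robot gives the robot as it stands. The module is installed in compiled form; this text tells all that it offers.
- The arm moves only by the tool servo_tool, never from a script. Its argument "motion" is a list that holds one entry, the list of rows, each a list of 4 numbers: the shift along the world's x, y, z as a fraction of full scale, then the turn about the world's z as a fraction of full scale. In form: [[[tx, ty, tz, roll], ...]]. A call has 1 to 8 rows; each row shifts and turns the commanded pose from where the row before left it; what a row does not reach is not made up. Full scale, the value 1, is 0.04 m for a shift and 0.08 rad for a turn. A row lasts 1/12 s, in which the tool goes at most 41.7 mm and 7.16 degrees, less where a joint would pass 70% of its speed; a pose out of reach is approached as far as the arm can. A call with a number of a shift or a turn outside -1 to 1 is refused whole. A call with a gripper value outside its range is refused whole. "jaw" is the closure, from -1 (fully open) to 1 (shut), so that 0 is half open, set as the call begins (left out, the last holds). The fingers move at their own pace and stop on an object; "force" is the grip in N (left out, the last holds). Time passes only in rows, so rows that do not move let the fingers close. It gives the time, the measured TCP pose, the force, the opening and the grip force at its end, in the units of the state.
- robot.get_obs(): the state, without advancing time (a new reading comes with each control period).
- robot.capture(name): name is "scene" or "top"; returns a dict with "frame" (480x640x3 uint8, red, green, blue), "fx", "fy", "cx", "cy" (pixels), "k1" (the pictures are not rectified: a ray, as slopes to the right and down, at radius r is drawn at 1 + k1 r^2 times it, then the intrinsics apply), "world_to_cam" (4x4, takes a point from world to camera coordinates). Camera axes: x right, y down, z forward; pixel columns grow to the right and rows downward; lengths in m; the calibration is good to about 2 mm. A picture is of the moment at which its call begins. There is no depth.
- robot.job_done(): hands the job in; it is judged then, once.
The state is a dict: "clock": time; "q": joint angles; "qvel": joint speeds; "effort": joint torques, N m; "ee_pos": TCP position; "eef_rot": TCP orientation; "wrist_force": force on the tool from outside, world axes, zero at the start; "moment": the same for the moment, N m; "gripper_width": finger opening in m; "gripper_force": force on a finger pad.
Only numpy, scipy, OpenCV 4.12 (cv2) and the standard library are available. Lean on these libraries where they do the work, as an engineer would, in place of code of your own. Each camera call takes 0.05 s, during which the arm holds its last target. There are 200 camera calls.

## Task

Take the brown abrasive block that lies near the front beside the bench clamp (not the one at the back) and lay it flat in the nest of the clamp, between the corner guides, the fence and the open jaw, and let go of it. Then turn the clamp's knob clockwise (seen from above) until the sprung plunger drops fully into the notch of the cam and the block is held tight against the fence; feel for the drop and stop there, do not force the knob on against the plunger. Let go, and leave the weight, the flask and the beaker standing where they are.

Things in the scene. Friction and masses are not known exactly. Their poses are not given: they have to be found in the camera images.
- block_center (a point): Centre (half-way up) of the loose abrasive block, a plain brown box 40 mm (its x) by 68 mm (its y) by 24 mm high (its z), 50 g, lying flat on the worktop to the left or the right of the clamp. Grasp it across the 40 mm sides.
- clamp: Bench clamp, fixed: an aluminium plate 92 mm (its x) by 212 mm (its y, from -127 to +85 mm), 12 mm thick. Origin on the worktop, z up. Along its +y, in this order: plunger button, plunger housing, knob and cam (axis at x 0, y -75 mm), jaw, nest, steel fence (face at y +60 mm, 60 mm wide, top at z 34 mm).
- nest (a point): Middle of the nest's floor, on the clamp's plate (clamp x 0, y 24, z 12 mm); axes as the clamp. The block lies here with its y along the clamp's y, either way round: 72 mm from open jaw (y -12) to fence (y +60 mm) for the 68 mm block, 45 mm across x between the corner guides for its 40 mm. The jaw later slides it to the fence.
- guide (a point): Top of one of the four dark steel corner guides of the nest (at clamp x 24.5, y 49, z 18 mm). Each is 4 mm thick (x), 12 mm long (y) and 6 mm high over the plate; centres at clamp x +-24.5 mm, y -1 and +49 mm. Between them, fingers can go down to the plate on both sides of the block's middle.
- knob_grip (a point): Point on the knob's axis at the height to grip, 62 mm above the worktop. The knob has an upright black bar grip, 46 mm long (this point's x), 14 mm thick (its y), from z 40 to 74 mm, on a round black flange 58 mm across, top at z 40 mm. It turns about the vertical, clockwise from above. At the start it stands at its open stop, the bar along the clamp's x.
- cam_axis (a point): Cam's axis at the height of its rim (clamp x 0, y -75, z 27 mm), under the flange. The notch is set anew each time, out of sight: it comes round after 0.8 to 1.45 rad of clockwise turn (one grasp). Turning asks up to 0.2 N m; at the notch the plunger slides in over about 0.1 rad, then the knob has 0.05 rad of play and stands firm: 0.6 N m on the notch's wall (24 N on the plunger) overloads it. Released, it stays.
- plunger: Sprung plunger (the follower): a steel pin along the clamp's y that presses with about 4 N on the cam's rim, with a round button 18 mm across at its outer end. Origin in the button's outer face, at clamp x 0, z 27 mm; axes as the clamp. Riding on the rim the origin is at clamp y -136 mm; dropped into the notch, at about y -131.5 mm (4.5 mm nearer to the knob).
- jaw: Steel jaw with a sprung rubber pad, driven along the clamp's +y by the cam. Origin under the pad's face, in the height of the worktop: at clamp y -12 mm when open; the cam drives it about 5.5 mm towards the fence, so that the pad pushes the block against the fence with about 6 N. Top at z 34.5 mm.
- block: The abrasive block again (see its centre); origin in the middle of its underside.
- weight: Bystander: brass balance weight, 27 mm diameter, 34 mm high; origin in its underside. Leave it standing.
- flask: Bystander: conical flask, 72 mm diameter, 112 mm high; origin in its underside. Leave it standing.
- beaker: Bystander: empty glass beaker, 73 mm diameter, 92 mm high; origin in its underside. Leave it standing.
Not all that is in view belongs to the job. What is shaped like the block but turquoise is not meant.

How it is judged:
On the way, in this order (a step that is already met when the one before it is completed fails the run):
1. the block lies flat in the nest, let go (x of block_center in the frame of clamp between -0.004 and 0.004 m and z of block_center in the frame of clamp between 0.0215 and 0.0275 m and angle between the y axis of block_center and the y axis of clamp, either way round below 0.12 rad and y of block_center in the frame of clamp between 0.02 and 0.029 m and contact force between the fingers and block below 0.05 N), for 0.2 s.
2. the plunger has dropped into the notch and the jaw presses the block (y of plunger in the frame of clamp above -0.133 m and contact force between jaw and block above 3 N), for 0.2 s.
At the end, for the whole second after the job is handed in: The block lies flat in the nest (within 4 mm across, 2.5 mm of touching the fence, 0.12 rad in line), at rest, pressed by the jaw with more than 3 N, and the plunger has dropped at least 3 mm into the notch (all of step 2 and x of block_center in the frame of clamp between -0.004 and 0.004 m and z of block_center in the frame of clamp between 0.0215 and 0.0275 m and angle between the y axis of block_center and the y axis of clamp, either way round below 0.12 rad and y of block_center in the frame of clamp between 0.0235 and 0.0285 m and linear speed of block below 0.01 m/s).
It fails at once if the knob is forced: more than 24 N on the plunger (contact force between plunger and anything else above 24 N).
It fails at once if the brass weight is knocked or pushed away (distance of weight from where it was at the start of the episode above 0.02 m or angle between weight's own z axis and vertical above 0.35 rad).
It fails at once if the conical flask is knocked or pushed away (distance of flask from where it was at the start of the episode above 0.02 m or angle between flask's own z axis and vertical above 0.35 rad).
It fails at once if the empty beaker is knocked or pushed away (distance of beaker from where it was at the start of the episode above 0.02 m or angle between beaker's own z axis and vertical above 0.35 rad).
It also fails if it takes over 61 s, if anything falls off the work surface, if the arm or the gripper's body presses on something with over 40 N, if the wrist force passes 120 N, or if a joint passes its speed limit or range.

## Working session

There is one attempt and no reset: what is moved stays moved. The work goes in short steps, Python scripts to look and compute and a tool call to move; the robot and the scene stay as the last step left them, time stands still between calls to the robot, and variables do not carry over. Pictures are saved under pics/ and viewed, at most 10 in all, crops included, and the job is handed in when it is done.

Besides the shell and the picture viewer there is one more tool, called after "Emit:" in YAML: its name, and indented under it one key for each argument. servo_tool: Moves the arm, as the interface text tells. Its arguments: {"type":"object","properties":{"motion":{"type":"array","items":{"type":"array","items":{"type":"array","items":{"type":"number"}}}},"jaw":{"type":"number"},"force":{"type":"number"}},"required":["motion"]}

```bash
mkdir -p pics; cat > h.py <<'E'
import numpy as np, cv2
from station import robot
def cap(n):
    c=robot.capture(n); return c
def save(c,f,box=None,scale=1):
    im=c["frame"][:,:,::-1]
    if box: im=im[box[1]:box[3],box[0]:box[2]]
    cv2.imwrite(f,cv2.resize(im,None,fx=scale,fy=scale,interpolation=cv2.INTER_CUBIC))
def ray(c,u,v):
    x,y=(u-c["cx"])/c["fx"],(v-c["cy"])/c["fy"]
    a,b=x,y
    for _ in range(20):
        s=1+c["k1"]*(a*a+b*b); a,b=x/s,y/s
    T=np.array(c["world_to_cam"]); R=T[:3,:3]
    o=-R.T@T[:3,3]; d=R.T@np.array([a,b,1.]); return o,d/np.linalg.norm(d)
def onz(c,u,v,z):
    o,d=ray(c,u,v); return o+d*(z-o[2])/d[2]
def tri(c1,p1,c2,p2):
    o1,d1=ray(c1,*p1);o2,d2=ray(c2,*p2)
    t=np.linalg.lstsq(np.c_[d1,-d2],o2-o1,rcond=None)[0]
    a,b=o1+t[0]*d1,o2+t[1]*d2
    return (a+b)/2,np.linalg.norm(a-b)
def proj(c,p):
    T=np.array(c["world_to_cam"]); q=T[:3,:3]@np.array(p)+T[:3,3]; a,b=q[:2]/q[2]
    s=1+c["k1"]*(a*a+b*b); return c["fx"]*a*s+c["cx"],c["fy"]*b*s+c["cy"]
E
python3 - <<'E'
from h import *
a=cap("scene");b=cap("top")
save(a,"pics/s0.png");save(b,"pics/t0.png")
for c in(a,b):
    T=np.array(c["world_to_cam"]);print(-T[:3,:3].T@T[:3,3],T[2,:3],c["fx"],c["k1"])
o=robot.get_obs();print({k:np.round(v,3) for k,v in o.items()})
E
```

```text
[-0.10902874 -0.57000695  0.57284272] [ 0.69867421  0.53893302 -0.4705375 ] 556.6019744055361 -0.11194609556362939
[ 4.33669660e-01 -7.40175678e-04  1.11166653e+00] [ 0.19986581  0.00492935 -0.97981088] 452.2063907664396 -0.11564233015819661
{'clock': np.float64(0.1), 'q': array([-1.297,  0.707, -0.028,  1.485,  0.022,  0.951, -0.075]), 'qvel': array([-0.   , -0.   , -0.   , -0.001, -0.002, -0.001,  0.001]), 'effort': array([ 1.0000e-03, -8.8428e+01,  1.2360e+00, -2.3645e+01,  1.7000e-02,
        5.0000e-03, -0.0000e+00]), 'ee_pos': array([0.178, 0.546, 0.231]), 'eef_rot': array([-4.940e-01, -3.102e+00,  1.000e-03]), 'wrist_force': array([-0.61 , -0.99 , -0.459]), 'moment': array([-0.027,  0.009, -0.005]), 'gripper_force': np.float64(0.0), 'gripper_width': np.float64(0.085)}
```

View pics/s0.png

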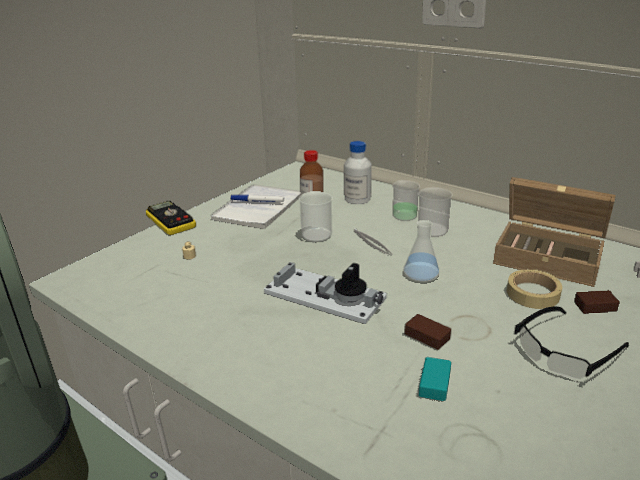

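View pics/t0.png

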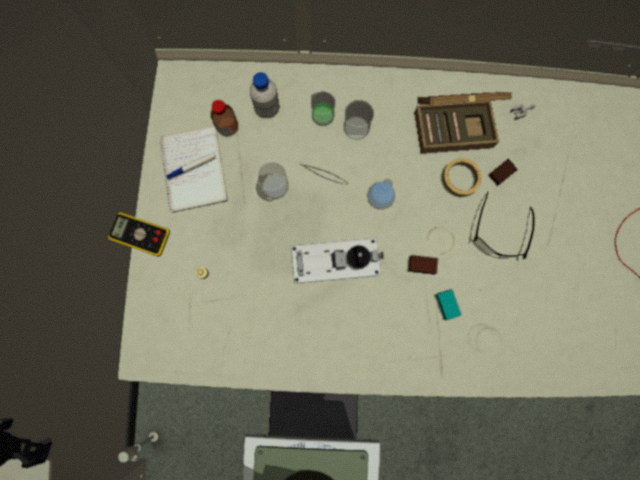

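```bash
cat > m.py <<'E'
from h import *
a=cap("scene");b=cap("top")
save(a,"pics/s1.png",(255,255,455,400),4);save(b,"pics/t1.png",(280,225,445,290),4.8)
for n,c,lim in(("s",a,(390,310,460,352)),("t",b,(400,250,445,280))):
    f=c["frame"].astype(int);x0,y0,x1,y1=lim
    m=np.zeros((480,640),np.uint8);s=f[y0:y1,x0:x1]
    m[y0:y1,x0:x1]=((s.sum(2)<230)&(s[...,0]>s[...,2]+10))*255
    ct=max(cv2.findContours(m,cv2.RETR_EXTERNAL,cv2.CHAIN_APPROX_NONE)[0],key=cv2.contourArea)
    print(n,cv2.contourArea(ct),cv2.boxPoints(cv2.minAreaRect(ct)).round(1).tolist(), cv2.approxPolyDP(cv2.convexHull(ct),2,True)[:,0].tolist())
    if n=="t":
        for z in(0.024,):print([onz(c,*p,z).round(4).tolist() for p in cv2.boxPoints(cv2.minAreaRect(ct))])
E
python3 m.py
```

```text
s 962.5 [[400.8999938964844, 332.79998779296875], [411.3999938964844, 310.29998779296875], [453.29998779296875, 329.8999938964844], [442.79998779296875, 352.3999938964844]] [[405, 324], [417, 314], [449, 328], [449, 339], [438, 349], [404, 334]]
t 404.5 [[407.20001220703125, 270.5], [409.20001220703125, 254.8000030517578], [437.5, 258.29998779296875], [435.5, 274.1000061035156]] [[410, 256], [435, 258], [435, 273], [408, 270]]
[[0.5576, -0.2128, 0.024], [0.5964, -0.2174, 0.024], [0.5905, -0.2873, 0.024], [0.5517, -0.2824, 0.024]]
```

View pics/s1.png

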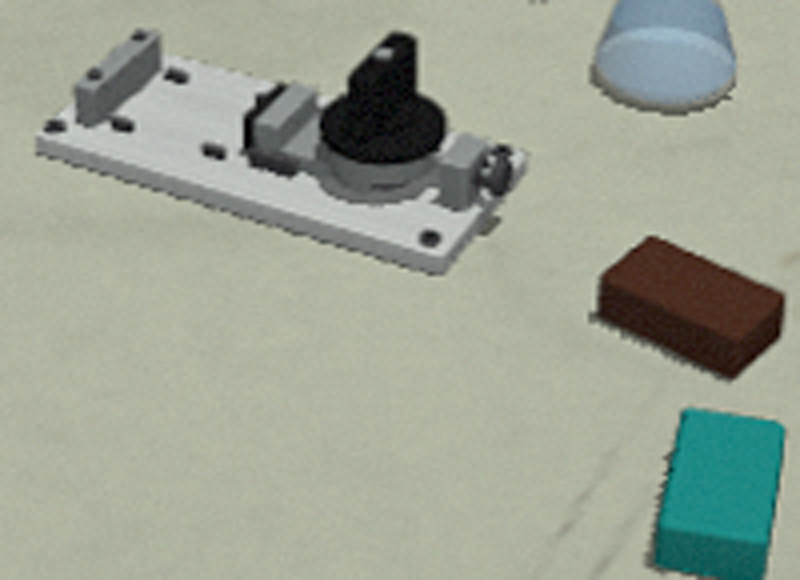

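View pics/t1.png

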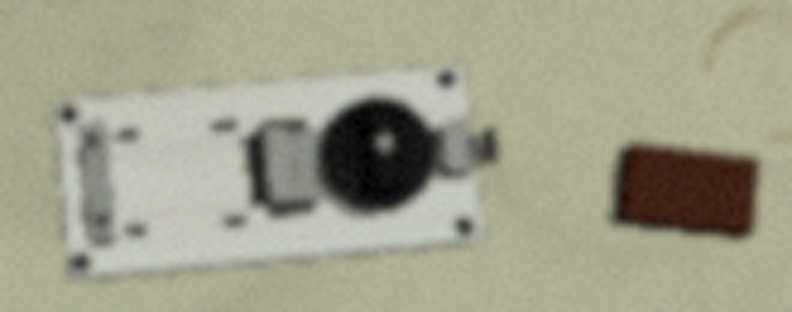

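```bash
cat > m2.py <<'E'
from h import *
a=cap("scene");b=cap("top")
def dark(c,u,v,r=4):
    g=c["frame"].astype(float).mean(2);u0,v0=int(round(u)),int(round(v))
    s=g[v0-r:v0+r+1,u0-r:u0+r+1];w=np.clip(np.percentile(s,70)-s-25,0,None)
    yy,xx=np.mgrid[v0-r:v0+r+1,u0-r:u0+r+1];return (w*xx).sum()/w.sum(),(w*yy).sum()/w.sum()
ft=lambda p:(280+p[0]/4.8-.4,225+p[1]/4.8-.4)
fs=lambda p:(255+p[0]/4-.4,255+p[1]/4-.4)
G={"g++":((127,135),(175,76)),"g-+":((136,230),(122,124)),"g--":((234,221),(213,151)),"g+-":((224,125),None),
 "h1":((68,114),None),"h2":((447,78),None),"h3":((464,226),(430,237)),"h4":((80,263),(55,126))}
P={}
for k,(t,s) in G.items():
    pt=dark(b,*ft(t)); z=.017 if k[0]=="g" else .012
    P[k]=onz(b,*pt,z); print(k,np.round(pt,1),P[k].round(4),end=" ")
    if s: ps=dark(a,*fs(s),3); q,e=tri(a,ps,b,pt);print(np.round(ps,1),"tri",q.round(4),round(e,4),"sceneplane",onz(a,*ps,z).round(4))
    else: print()
c=sum(P[k] for k in P if k[0]=="g")/4
d=(P["g++"]+P["g-+"]-P["g+-"]-P["g--"]);d2=P["g++"]+P["g+-"]-P["g-+"]-P["g--"]
print("nest",c.round(4),"yaw of clamp +y",np.arctan2(d[1],d[0]),"len",np.linalg.norm(d)/2,"+x",np.arctan2(d2[1],d2[0]),np.linalg.norm(d2)/2)
d=P["h1"]+P["h4"]-P["h2"]-P["h3"];print("hole yaw",np.arctan2(d[1],d[0]),(sum(P[k] for k in P if k[0]=="h")/4).round(4))
# knob flange z .04
g=b["frame"].astype(int).sum(2);m=np.zeros((480,640),np.uint8);m[242:272,343:374]=(g[242:272,343:374]<200)*255
ct=max(cv2.findContours(m,0,cv2.CHAIN_APPROX_NONE)[0],key=cv2.contourArea);e=cv2.minEnclosingCircle(ct);print("flange",e,onz(b,*e[0],.04).round(4))
# block
for nm,t,s in(("farL",(630,148),(653,238)),("farR",(757,158),(782,293)),("nearR",(750,235),(737,340)),("nearL",(622,221),(602,280))):
    q,e=tri(a,fs(s),b,ft(t));print(nm,q.round(4),round(e,4),"top",onz(b,*ft(t),.024).round(4),"scene",onz(a,*fs(s),.024).round(4))
E
python3 m2.py
```

```text
g++ [305.7 252.9] [0.591 0.035 0.017] [298.5 273.7] tri [0.5918 0.0353 0.011 ] 0.0002 sceneplane [0.5843 0.0289 0.017 ]
g-+ [307.9 272.5] [0.5434 0.0273 0.017 ] [284.8 285.6] tri [0.5434 0.0279 0.0116] 0.0015 sceneplane [0.5365 0.0226 0.017 ]
g-- [328.7 270.2] [ 0.5511 -0.0228  0.017 ] [308.1 292.6] tri [ 0.551  -0.0222  0.0111] 0.0022 sceneplane [ 0.5431 -0.0273  0.017 ]
g+- [326.6 251.2] [ 0.5976 -0.0159  0.017 ] 
h1 [294.  248.5] [0.6014 0.0644 0.012 ] 
h2 [372.5 240.9] [ 0.629  -0.1283  0.012 ] 
h3 [376.2 272.1] [ 0.5521 -0.1392  0.012 ] [362.  314.1] tri [ 0.5521 -0.1392  0.0099] 0.0006 sceneplane [ 0.5494 -0.1406  0.012 ]
h4 [296.2 279.1] [0.5264 0.055  0.012 ] [268.2 286.2] tri [0.5265 0.0553 0.009 ] 0.0006 sceneplane [0.5229 0.0522 0.012 ]
nest [0.5708 0.0059 0.017 ] yaw of clamp +y 1.7113210189947896 len 0.05102244929109409 +x 0.1540477635819105 0.0476490904537691
hole yaw 1.7075788197106256 [ 0.5772 -0.037   0.012 ]
flange ((358.5, 257.5), 12.349188804626465) [ 0.5822 -0.0924  0.04  ]
farL [ 0.5959 -0.223   0.0183] 0.0006 top [ 0.5949 -0.2215  0.024 ] scene [ 0.589  -0.2267  0.024 ]
farR [ 0.5922 -0.2869  0.0194] 0.0031 top [ 0.5925 -0.287   0.024 ] scene [ 0.585  -0.2882  0.024 ]
nearR [ 0.5535 -0.2845  0.0187] 0.0003 top [ 0.553  -0.2832  0.024 ] scene [ 0.5471 -0.2872  0.024 ]
nearL [ 0.5586 -0.2194  0.0175] 0.0009 top [ 0.5575 -0.2177  0.024 ] scene [ 0.5511 -0.2238  0.024 ]
```

Candidates: front brown block (scene 428,331 / top 423,265), back brown block (scene 597,301 / top 503,172), turquoise block (scene 435,379 / top 448,304). I choose the front brown one beside the clamp, and the crop confirms it. The crops also show the guides, fence, jaw and knob. The top view puts the nest at about (0.571, 0.006), clamp +y at 1.709 rad, and the block at (0.5745, -0.252) with its y axis at about 1.49 rad.

Emit:
servo_tool:
  motion:
    - [[0.7,-0.8,0,-1],[0.7,-0.8,0,-1],[0.7,-0.8,0,-1],[0.7,-0.8,0,-1],[0.7,-0.8,0,-1],[0.7,-0.8,0,-1],[0.7,-0.8,0,-1],[0.7,-0.8,0,-1]]
  jaw: -1
  force: 40

```text
clock: 0.97
ee_pos: [0.3991, 0.294, 0.2314]
eef_rot: [1.45, 2.787, 0.0]
wrist_force: [1.9, -0.3, -0.2]
gripper_width: 0.0852
gripper_force: 0.0
```

Emit:
servo_tool:
  motion:
    - [[0.5,-1,0,-1],[0.5,-1,0,-1],[0.5,-1,0,-1],[0.5,-1,0,-1],[0.5,-1,0,-1],[0.5,-1,0,-1],[0.5,-1,0,-1],[0.5,-1,0,-1]]

```text
clock: 1.63
ee_pos: [0.5477, -0.0045, 0.2314]
eef_rot: [-2.253, -2.189, -0.0]
wrist_force: [-0.1, 1.3, -0.0]
gripper_width: 0.0853
gripper_force: 0.0
```

Emit:
servo_tool:
  motion:
    - [[0,-0.9,-0.3,-0.7],[0,-0.9,-0.5,0],[0,-0.9,-0.5,0],[0,-0.9,-0.5,0],[0,-0.9,-0.5,0],[0,-0.5,0,0],[0,0,0,0],[0,0,0,0]]

```text
clock: 2.3
ee_pos: [0.5468, -0.2033, 0.139]
eef_rot: [-2.311, -2.127, 0.0]
wrist_force: [-0.6, 0.8, -1.2]
gripper_width: 0.0855
gripper_force: 0.0
```

Emit:
servo_tool:
  motion:
    - [[0.35,-0.6,-0.2,0],[0.35,-0.6,-0.4,0],[0,0,-0.8,0],[0,0,-0.8,0],[0,0,-0.4,0],[0,0,0,0]]

```text
clock: 2.8
ee_pos: [0.5741, -0.2483, 0.0323]
eef_rot: [-2.305, -2.128, 0.002]
wrist_force: [0.3, 0.3, 0.2]
gripper_width: 0.0857
gripper_force: 0.0
```

Emit:
servo_tool:
  motion:
    - [[0,-0.1,-0.35,0],[0,0,-0.35,0],[0,0,0,0],[0,0,0,0]]

```text
clock: 3.13
ee_pos: [0.5752, -0.2542, 0.0072]
eef_rot: [-2.309, -2.13, 0.0]
wrist_force: [0.5, -0.1, 0.8]
gripper_width: 0.0857
gripper_force: 0.0
```

Emit:
servo_tool:
  motion:
    - [[0,0,0,0],[0,0,0,0],[0,0,0,0],[0,0,0,0],[0,0,0,0],[0,0,0,0],[0,0,0,0],[0,0,0,0]]
  jaw: 1
  force: 40

```text
clock: 3.8
ee_pos: [0.5754, -0.2545, 0.008]
eef_rot: [2.309, 2.129, 0.001]
wrist_force: [-2.0, 1.6, 8.0]
gripper_width: 0.0396
gripper_force: 41.0
```

Emit:
servo_tool:
  motion:
    - [[0,0,0.5,0],[0,0,1,0],[0,0,1,0],[0,0.5,0.7,0.4],[0,0.7,0,0.4],[0,0.8,0,0.4],[0,0.8,0,0.4],[0,0.8,0,0.4]]

```text
clock: 4.47
ee_pos: [0.575, -0.109, 0.1357]
eef_rot: [2.13, 2.309, 0.001]
wrist_force: [1.5, -0.6, -0.0]
gripper_width: 0.039
gripper_force: 40.6
```

Emit:
servo_tool:
  motion:
    - [[0,0.8,0,0.4],[0,0.8,0,0.4],[0,0.8,0,0],[0,0.4,0,0],[0,0,0,0],[0,0,0,0]]

```text
clock: 4.97
ee_pos: [0.5751, 0.0021, 0.1355]
eef_rot: [2.055, 2.376, -0.0]
wrist_force: [0.5, -0.2, -0.9]
gripper_width: 0.039
gripper_force: 40.6
```

Emit:
servo_tool:
  motion:
    - [[-0.08,0.05,-0.5,-0.07],[0,0,-0.8,0],[0,0,-0.5,0],[0,0,-0.25,0],[0,0,0,0],[0,0,0,0]]

```text
clock: 5.47
ee_pos: [0.5722, 0.0028, 0.0539]
eef_rot: [2.065, 2.367, -0.0]
wrist_force: [0.1, -0.4, -0.1]
gripper_width: 0.0391
gripper_force: 40.6
```

```bash
python3 - <<'E'
from h import *
a=cap("scene");b=cap("top")
x=cv2.resize(a["frame"][230:330,250:400,::-1],None,fx=5,fy=5,interpolation=cv2.INTER_CUBIC)
save(a,"pics/s2.png",(250,230,410,340),5);save(b,"pics/t2.png",(270,220,400,310),6)
print(robot.get_obs()["ee_pos"])
E
```

```text
[0.57260994 0.00312815 0.05458864]
```

View pics/s2.png

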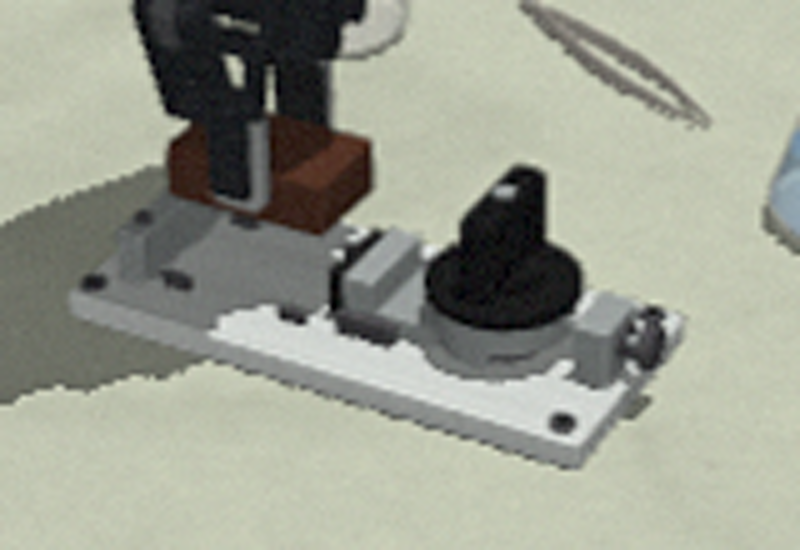

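View pics/t2.png

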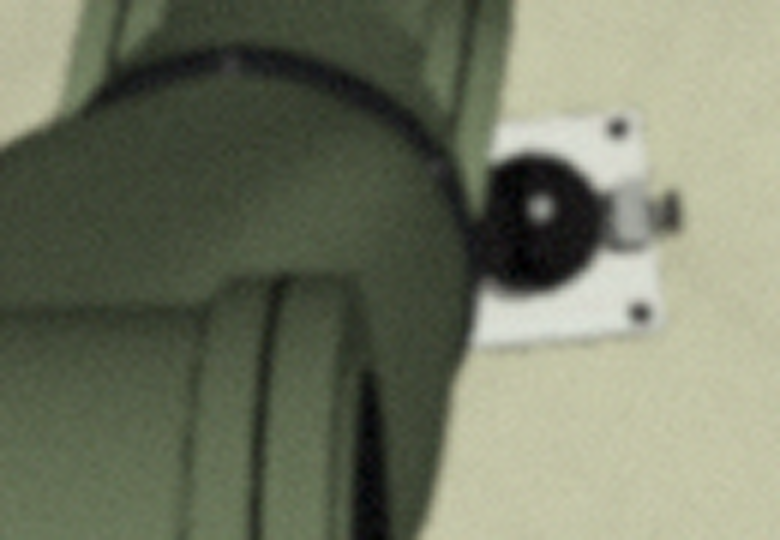

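The scene crop shows the block held level over the nest, with its right end corners at about (324,267) and (324,259); the top view is blocked by the arm. I'll compare the scene corners using the same camera bias found for the block on the table.

```bash
python3 - <<'E'
from h import *
a=cap("scene")
f=a["frame"].astype(int);m=np.zeros((480,640),np.uint8);y0,y1,x0,x1=245,285,275,335
s=f[y0:y1,x0:x1];m[y0:y1,x0:x1]=((s.sum(2)<260)&(s[...,0]>s[...,2]+14))*255
ct=max(cv2.findContours(m,0,cv2.CHAIN_APPROX_NONE)[0],key=cv2.contourArea)
print(cv2.approxPolyDP(cv2.convexHull(ct),1.2,True)[:,0].tolist())
# expected corners for block placed at nest+TCP offset, biased as scene is
n=np.array([.5708,.0059]);ux=np.array([np.cos(.139),np.sin(.139)]);uy=np.array([-ux[1],ux[0]])
zb=robot.get_obs()["ee_pos"][2]-.008
for z in(zb,zb+.024):
  for sx,sy in((1,-1),(-1,-1),(-1,1),(1,1)):
    p=n+sx*.02*ux+sy*.034*uy+np.array([-.0064,-.0041]);print(round(z,3),sx,sy,np.round(proj(a,[*p,z]),1))
fs=lambda p:(250+p[0]/5-.4,230+p[1]/5-.4)
for p,z in(((320,232),zb),((372,186),zb),((372,145),zb+.024),((325,182),zb+.024)):
    print(p,np.round(fs(p),1),(onz(a,*fs(p),z)[:2]+[.0064,.0041]).round(4))
E
```

```text
[[304, 252], [323, 258], [323, 267], [314, 275], [299, 272]]
0.047 1 -1 [323.7 268.3]
0.047 -1 -1 [312.8 278.5]
0.047 -1 1 [280.9 269.6]
0.047 1 1 [292.4 260. ]
0.071 1 -1 [323.4 257. ]
0.071 -1 -1 [312.4 266.9]
0.071 -1 1 [280.2 258.3]
0.071 1 1 [291.8 248.9]
(320, 232) [313.6 276. ] [ 0.5632 -0.0265]
(372, 186) [324.  266.8] [ 0.5999 -0.0223]
(372, 145) [324.  258.6] [ 0.5912 -0.0295]
(325, 182) [314.6 266. ] [ 0.5605 -0.0317]
```

Emit:
servo_tool:
  motion:
    - [[-0.04,0.02,-0.1,0],[0,0,-0.1,0],[0,0,-0.1,0],[0,0,-0.1,0],[0,0,0,0],[0,0,0,0]]

```text
clock: 6.12
ee_pos: [0.5702, 0.0043, 0.037]
eef_rot: [-2.063, -2.368, 0.001]
wrist_force: [0.8, -0.4, -0.3]
gripper_width: 0.0392
gripper_force: 40.6
```

Emit:
servo_tool:
  motion:
    - [[0,0,-0.1,0],[0,0,-0.1,0],[0,0,0,0],[0,0,0,0]]

```text
clock: 6.45
ee_pos: [0.5702, 0.0044, 0.029]
eef_rot: [-2.063, -2.368, 0.0]
wrist_force: [-0.2, -0.4, -0.2]
gripper_width: 0.0391
gripper_force: 40.6
```

Emit:
servo_tool:
  motion:
    - [[0.01,0,-0.1,0],[0,0,-0.05,0],[0,0,0,0],[0,0,0,0]]

```text
clock: 6.78
ee_pos: [0.5707, 0.0043, 0.0231]
eef_rot: [-2.064, -2.368, 0.0]
wrist_force: [-0.3, -0.1, -0.0]
gripper_width: 0.0392
gripper_force: 40.6
```

Emit:
servo_tool:
  motion:
    - [[0,0,-0.05,0],[0,0,-0.03,0],[0,0,-0.03,0],[0,0,0,0],[0,0,0,0]]

```text
clock: 7.2
ee_pos: [0.5708, 0.0044, 0.0199]
eef_rot: [2.064, 2.368, 0.001]
wrist_force: [-6.4, -0.6, 23.8]
gripper_width: 0.039
gripper_force: 43.3
```

Emit:
servo_tool:
  motion:
    - [[0,0,0.04,0],[0,0,0,0],[0,0,0,0]]

```text
clock: 7.45
ee_pos: [0.5708, 0.0044, 0.0204]
eef_rot: [2.064, 2.369, -0.0]
wrist_force: [-0.7, -0.3, 0.2]
gripper_width: 0.039
gripper_force: 40.6
```

Emit:
servo_tool:
  motion:
    - [[0,0,0,0],[0,0,0,0],[0,0,0,0],[0,0,0,0],[0,0,0,0],[0,0,0,0]]
  jaw: -0.5

```text
clock: 7.95
ee_pos: [0.5707, 0.0043, 0.0204]
eef_rot: [-2.064, -2.369, 0.0]
wrist_force: [0.0, -0.1, -0.4]
gripper_width: 0.064
gripper_force: 0.0
```

Emit:
servo_tool:
  motion:
    - [[0,0,0.3,0],[0,0,0.8,0],[0,0,1,0],[0,0,1,0],[0,-0.5,0.3,0.5],[0,-1,0,1],[0,-1,0,1],[0,0,0,1]]

```text
clock: 8.62
ee_pos: [0.5699, -0.1045, 0.1579]
eef_rot: [1.717, 2.627, -0.006]
wrist_force: [-0.1, -3.1, -0.1]
gripper_width: 0.0642
gripper_force: 0.0
```

Emit:
servo_tool:
  motion:
    - [[0.15,0.15,0,1],[0.15,0.15,0,1],[0,0,0,1],[0,0,0,1],[0,0,0,1],[0,0,0,1],[0,0,0,1],[0,0,0,1]]
  jaw: 0

```text
clock: 9.28
ee_pos: [0.5827, -0.0839, 0.1574]
eef_rot: [0.792, 3.04, -0.001]
wrist_force: [0.2, 0.5, -0.0]
gripper_width: 0.0428
gripper_force: 0.0
```

Emit:
servo_tool:
  motion:
    - [[0,0,0,1],[0,0,0,1],[0,0,0,1],[0,0,0,1],[0,0,0,1],[0,0,0,1],[0,0,0,1],[0,0,0,1]]

```text
clock: 9.95
ee_pos: [0.5827, -0.084, 0.1574]
eef_rot: [-0.205, 3.135, -0.002]
wrist_force: [-0.2, -0.1, -0.6]
gripper_width: 0.0424
gripper_force: 0.0
```

Emit:
servo_tool:
  motion:
    - [[0,0,0,0.2],[0,0,0,0],[0,0,0,0]]

```text
clock: 10.2
ee_pos: [0.5827, -0.0838, 0.1569]
eef_rot: [-0.22, 3.134, -0.001]
wrist_force: [-0.0, -0.5, 0.3]
gripper_width: 0.0426
gripper_force: 0.0
```

```bash
python3 - <<'E'
from h import *
a=cap("scene");b=cap("top")
im=np.hstack([cv2.resize(c["frame"][y:y+100,x:x+130,::-1],(400,308),interpolation=cv2.INTER_CUBIC) for c,x,y in((a,255,235),(b,270,215))])
cv2.imwrite("pics/st3.png",im)
o=robot.get_obs();r=o["eef_rot"];print(o["clock"],o["ee_pos"],2*np.arctan2(r[1],r[0])-np.pi/2,o["q"][6],o["gripper_width"])
E
```

```text
10.3 [ 0.58272935 -0.08370028  0.15670216] 1.711535558805473 1.5398685411285218 0.04278990655759924
```

View pics/st3.png

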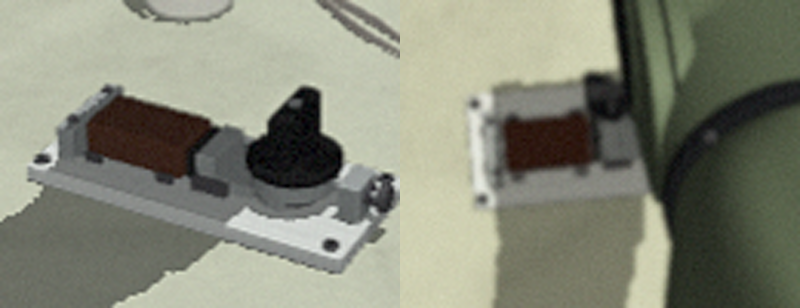

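The block lies flat between the guides, fence and jaw (scene crop about (155,135), top crop about (548,140)). Next is the knob.

Emit:
servo_tool:
  motion:
    - [[0.03,-0.2,-0.3,0],[0,0,-0.8,0],[0,0,-0.8,0],[0,0,-0.5,0],[0,0,-0.3,0],[0,0,0,0],[0,0,0,0]]

```text
clock: 10.88
ee_pos: [0.5841, -0.0918, 0.0487]
eef_rot: [0.223, -3.134, 0.0]
wrist_force: [0.2, 0.4, 0.7]
gripper_width: 0.0424
gripper_force: 0.0
```

Emit:
servo_tool:
  motion:
    - [[0,0,-0.1,0],[0,0,0,0],[0,0,0,0],[0,0,0,0],[0,0,0,0]]
  jaw: 0.35
  force: 20

```text
clock: 11.3
ee_pos: [0.5841, -0.0917, 0.0449]
eef_rot: [-0.224, 3.133, -0.0]
wrist_force: [0.4, 0.2, 0.8]
gripper_width: 0.0275
gripper_force: 0.0
```

Emit:
servo_tool:
  motion:
    - [[0,0,0,0],[0,0,0,0],[0,0,0,0],[0,0,0,0],[0,0,0,0],[0,0,0,0],[0,0,0,0]]
  jaw: 1
  force: 40

```text
clock: 11.88
ee_pos: [0.5841, -0.0919, 0.0448]
eef_rot: [-0.223, 3.133, -0.001]
wrist_force: [-1.5, -1.1, 5.9]
gripper_width: 0.0133
gripper_force: 40.1
```

```bash
cat > o.py <<'E'
from station import robot
import numpy as np
o=robot.get_obs();r=o["eef_rot"];print(round(float(o["clock"]),2),np.round(o["ee_pos"],4),"yaw",round((2*np.arctan2(r[1],r[0])-np.pi/2)%np.pi,4),"q7",round(o["q"][6],3),"F",np.round(o["wrist_force"],1),"M",np.round(o["moment"],3),round(float(o["gripper_width"]),4))
E
python3 o.py
```

```text
11.88 [ 0.5841 -0.0919  0.0448] yaw 1.713 q7 1.5 F [-1.5 -1.1  5.9] M [-0.231  0.2   -0.195] 0.0133
```

Emit:
servo_tool:
  motion:
    - [[0,0,0,-0.5],[0,0,0,-0.8],[0,0,0,-0.8],[0,0,0,-0.8],[0,0,0,-0.8],[0,0,0,-0.8],[0,0,0,-0.5],[0,0,0,0]]

```text
clock: 12.55
ee_pos: [0.5841, -0.0918, 0.0448]
eef_rot: [0.408, 3.115, -0.001]
wrist_force: [-1.0, -0.3, 4.2]
gripper_width: 0.0133
gripper_force: 40.2
```

```bash
python3 o.py
```

```text
12.55 [ 0.5841 -0.0918  0.0448] yaw 1.3106 q7 1.224 F [-1.  -0.3  4.2] M [-0.19   0.228 -0.018] 0.0133
```

Emit:
servo_tool:
  motion:
    - [[0,0,0,-0.6],[0,0,0,-0.8],[0,0,0,-0.8],[0,0,0,-0.8],[0,0,0,-0.6],[0,0,0,0]]

```text
clock: 13.05
ee_pos: [0.5841, -0.0918, 0.0448]
eef_rot: [0.851, 3.023, -0.001]
wrist_force: [-1.4, -0.6, 5.8]
gripper_width: 0.0134
gripper_force: 40.2
```

```bash
python3 o.py; cat > b.py <<'E'
from h import *
import os
a=cap("scene");g=a["frame"].astype(float).mean(2)[285:312,368:392]
if not os.path.exists("ref.npy"): np.save("ref.npy",g)
r=np.load("ref.npy");d=np.abs(g-r);print("diff",d.mean().round(2),"big px",(d>40).sum())
E
python3 b.py; python3 b.py; python3 - <<'E'
from h import *
a=cap("scene");save(a,"pics/s4.png",(250,200,450,340),4)
E
```

```text
13.05 [ 0.5841 -0.0918  0.0448] yaw 1.0221 q7 1.031 F [-1.4 -0.6  5.8] M [-0.225  0.091 -0.169] 0.0134
diff 0.0 big px 0
diff 1.9 big px 0
```

View pics/s4.png

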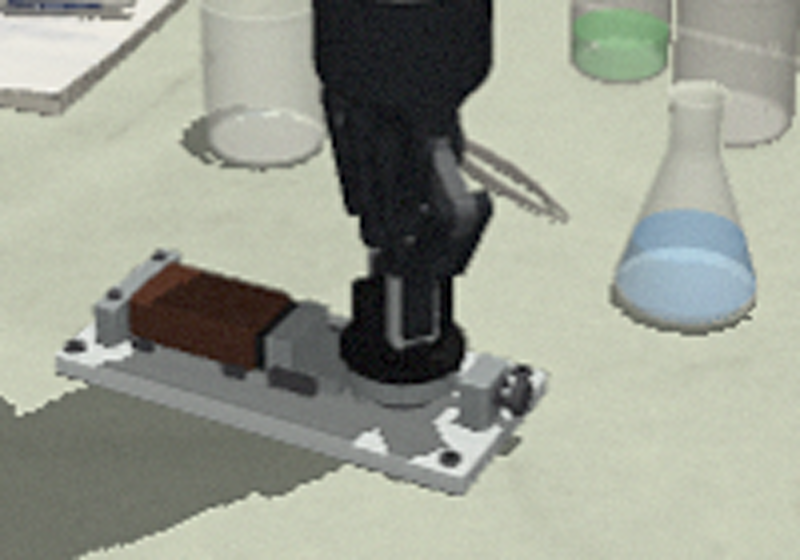

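The picture shows the gripper on the bar, the block held between jaw and fence, and the plunger button visible at about (379,297). I'll turn on in small steps and watch both the button and the torque.

Emit:
servo_tool:
  motion:
    - [[0,0,0,-0.4],[0,0,0,-0.4],[0,0,0,-0.2],[0,0,0,0]]

```text
clock: 13.53
ee_pos: [0.5841, -0.0918, 0.0448]
eef_rot: [0.968, 2.988, -0.0]
wrist_force: [0.1, -0.9, 5.8]
gripper_width: 0.0138
gripper_force: 40.1
```

```bash
python3 o.py; python3 b.py
```

```text
13.53 [ 0.5841 -0.0918  0.0448] yaw 0.9443 q7 0.979 F [ 0.1 -0.9  5.8] M [-0.229  0.213  0.115] 0.0138
diff 2.37 big px 0
```

Emit:
servo_tool:
  motion:
    - [[0,0,0,-0.4],[0,0,0,-0.4],[0,0,0,0],[0,0,0,0]]

```text
clock: 13.92
ee_pos: [0.5841, -0.0918, 0.0448]
eef_rot: [1.062, 2.956, -0.0]
wrist_force: [-1.7, -1.2, 6.6]
gripper_width: 0.0134
gripper_force: 40.2
```

```bash
python3 o.py; python3 b.py
```

```text
13.92 [ 0.5841 -0.0918  0.0448] yaw 0.881 q7 0.938 F [-1.7 -1.2  6.6] M [-0.181  0.167 -0.101] 0.0134
diff 7.06 big px 36
```

```bash
cat > b2.py <<'E'
from h import *
a=cap("scene");g=a["frame"].astype(np.float32).mean(2)
r=np.load("ref.npy").astype(np.float32) # at (368,285)
t=r[4:21,6:17]
res=cv2.matchTemplate(g[283:315,362:394],t,cv2.TM_CCOEFF_NORMED);_,s,_,l=cv2.minMaxLoc(res)
i,j=l[1],l[0]
def sub(m,c,p):return .5*(m-p)/(m-2*c+p)
dx=j+(sub(res[i,j-1],res[i,j],res[i,j+1]))-(368+6-362);dy=i+sub(res[i-1,j],res[i,j],res[i+1,j])-(285+4-283)
p0=np.array([.5844+.1378*.061,-.0921-.9905*.061,.027]);u0=np.array(proj(a,p0));u1=np.array(proj(a,p0+.0045*np.array([-.1378,.9905,0])))
print("shift",round(dx,2),round(dy,2),"score",round(s,2),"expected full",(u1-u0).round(2))
E
python3 b2.py;python3 o.py
```

```text
shift -0.57 0.07 score 0.85 expected full [-2.35 -0.65]
14.02 [ 0.5841 -0.0918  0.0448] yaw 0.8811 q7 0.938 F [-0.9 -1.3  5.9] M [-0.133  0.157 -0.111] 0.0133
```

Emit:
servo_tool:
  motion:
    - [[0,0,0,-0.25],[0,0,0,-0.25],[0,0,0,0],[0,0,0,0]]

```text
clock: 14.35
ee_pos: [0.5841, -0.0918, 0.0448]
eef_rot: [1.121, 2.934, -0.0]
wrist_force: [-0.7, -1.4, 5.5]
gripper_width: 0.0129
gripper_force: 40.1
```

```bash
python3 o.py; python3 b.py; python3 b2.py
```

```text
14.35 [ 0.5841 -0.0918  0.0448] yaw 0.8412 q7 0.911 F [-0.7 -1.4  5.5] M [-0.209  0.146 -0.137] 0.0129
diff 10.03 big px 49
shift -1.04 0.35 score 0.69 expected full [-2.35 -0.65]
```

Emit:
servo_tool:
  motion:
    - [[0,0,0,-0.2],[0,0,0,-0.2],[0,0,0,0],[0,0,0,0]]

```text
clock: 14.78
ee_pos: [0.5842, -0.0918, 0.0448]
eef_rot: [1.168, 2.916, -0.0]
wrist_force: [-1.2, -1.3, 6.0]
gripper_width: 0.0132
gripper_force: 40.1
```

```bash
python3 o.py; python3 b.py; python3 b2.py
```

```text
14.78 [ 0.5842 -0.0918  0.0448] yaw 0.8091 q7 0.89 F [-1.2 -1.3  6. ] M [-0.155  0.046 -0.079] 0.0132
diff 10.63 big px 53
shift -1.1 0.33 score 0.67 expected full [-2.35 -0.65]
```

Emit:
servo_tool:
  motion:
    - [[0,0,0,-0.2],[0,0,0,0],[0,0,0,0]]

```text
clock: 15.13
ee_pos: [0.5842, -0.0918, 0.0448]
eef_rot: [1.191, 2.907, -0.0]
wrist_force: [-0.7, -1.2, 6.0]
gripper_width: 0.0132
gripper_force: 40.1
```

```bash
python3 o.py; python3 b.py; python3 - <<'E'
from h import *
a=cap("scene");r=np.load("ref.npy")
g=a["frame"].mean(2)[285:312,368:392]
im=np.hstack([cv2.resize(np.uint8(x),None,fx=14,fy=14,interpolation=cv2.INTER_CUBIC) for x in(r,g)])
cv2.imwrite("pics/b5.png",im)
E
```

```text
15.13 [ 0.5842 -0.0918  0.0448] yaw 0.7933 q7 0.88 F [-0.7 -1.2  6. ] M [-0.188  0.16  -0.004] 0.0132
diff 10.58 big px 52
```

View pics/b5.png

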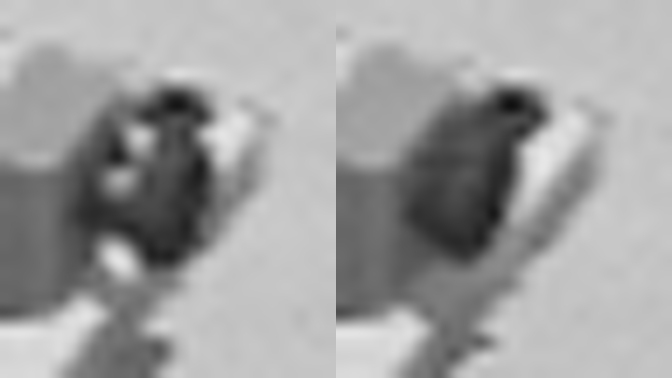

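The button's right edge has moved about 2 to 2.3 px inward and the gap behind it has closed. The last two steps changed nothing, so the plunger is fully in the notch and I stop here and let go.

Emit:
servo_tool:
  motion:
    - [[0,0,0,0],[0,0,0,0],[0,0,0,0],[0,0,0,0],[0,0,0,0]]
  jaw: 0.2

```text
clock: 15.65
ee_pos: [0.5839, -0.0916, 0.0444]
eef_rot: [-1.191, -2.907, 0.0]
wrist_force: [-0.5, -0.1, -0.2]
gripper_width: 0.0341
gripper_force: 0.0
```

Emit:
servo_tool:
  motion:
    - [[0,0,0.3,0],[0,0,0.8,0],[0,0,1,0],[0,0,1,0],[0,0,0.5,0],[0,0,0,0],[0,0,0,0]]

```text
clock: 16.23
ee_pos: [0.5842, -0.0917, 0.1901]
eef_rot: [1.19, 2.905, 0.001]
wrist_force: [0.1, 0.1, -1.2]
gripper_width: 0.0344
gripper_force: 0.0
```

```bash
python3 o.py; python3 b.py; python3 - <<'E'
from h import *
a=cap("scene");save(a,"pics/s6.png",(160,170,460,340),2.6)
E
```

```text
16.23 [ 0.5842 -0.0917  0.1901] yaw 0.7934 q7 0.887 F [ 0.1  0.1 -1.2] M [-0.048  0.03  -0.004] 0.0344
diff 15.94 big px 52
```

View pics/s6.png

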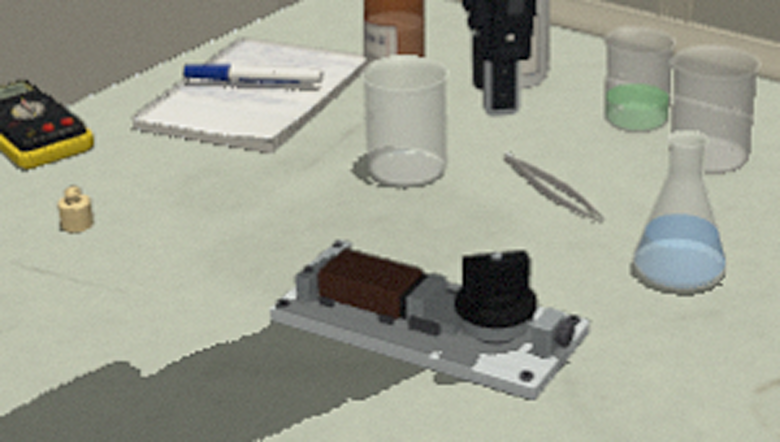

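The knob is turned with its button in, the block is clamped against the fence (crop about (370,282)), and the weight, flask and beaker are still standing.

```bash
python3 -c "
from station import robot
print(robot.job_done())"
```

```text
the job is handed in; nothing more can be done
None
```

I handed the job in after about 16 s. In the pictures the block lies flat in the nest against the fence, the plunger is in the notch after about 0.92 rad of clockwise turn, the knob is let go, and the weight, flask and beaker are still standing; `job_done()` returned no verdict, and I had no reading of the jaw's force.

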